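# Lock the spinner's rotor and fit the right socket on its nut

### The arm

A 7-joint arm with a two-finger parallel gripper is mounted at the origin on the work surface. World frame = base frame: x ahead of the robot, y to its left, z up, the work surface at z = 0. Lengths are in m, angles in degrees, forces in N, time in s.
With the tool pointing down it reaches from about 0.425 to 0.875 m from the base axis. Payload 4.7 kg.
Tool frame: the origin (TCP) lies midway between the tips of the shut fingers; the grasp point (between the pads) lies 19 mm behind it (env.grip_point_offset is the distance from the TCP to the grasp point, in m); z points along the fingers, y is the line along which they close (so a half turn about z gives the same grasp; the last joint's range is limited). The gripper opens to 87 mm and grips with 3 to 60 N. Pads are 19 mm wide; open, the fingers measure 117 mm over their backs; the gripper's body (75 mm by 190 mm) begins 51 mm behind the grasp point.
Start: joints at [67.844, 18.392, -4.016, 83.108, 1.295, 78.541, -3.26], TCP at [0.254, -0.599, 0.223] pointing down, gripper open.
Joint ranges: [-163.93, 163.93], [-17.29, 119.83], [-79.2, 71.16], [3.27, 140.29], [-89.18, 269.18], [5.43, 117.66], [-154.24, 154.24]. Speed limits (degrees/s): [147.25, 147.25, 180, 180, 180, 180, 180].

### API

Orientations are given as [roll, pitch, yaw] about the fixed x, y, z axes, in that order (R = Rz(yaw) Ry(pitch) Rx(roll)).
In Python, from cell import env gives the robot as it stands.
- The arm moves only by the shell command python3 -m jog 'ROWS' [FORCE]. ROWS is JSON, a list of rows, each a list of 7 numbers: the shift along the tool's x, y, z in m, then the turn, a rotation vector about the tool's x, y, z in rad, then the finger opening in m, from 0 to 0.087. A call has 1 to 12 rows; each row shifts and turns the commanded pose from where the row before left it, along the tool's axes as they then stand; what a row does not reach is not made up. A row lasts 1/12 s, in which the tool goes at most 41.7 mm and 7.16 degrees, less where a joint would pass 70% of its speed; a pose out of reach is approached as far as the arm can. A call is refused whole if a number of a shift passes 0.0417 or a number of a turn 0.125, either way. A call with a gripper value outside its range is refused whole. The fingers move at their own pace and stop on an object; FORCE is the grip in N (left out, the last holds). Time passes only in rows, so rows that do not move let the fingers close. It gives the time, the measured TCP pose, the force, the opening and the grip force at its end, in the units of the state.
- env.get_obs(): the state, without advancing time (a new reading comes with each control period).
- env.read_camera(name): name is "side" or "top"; returns the picture (420x560x3 uint8, blue, green, red); there is no depth.
- env.get_calibration(name): a dict with "fov_y" (degrees; the focal length in pixels is half the picture's height over the tangent of half this angle, whatever the lens; pixels are square), "cx", "cy" (the principal point, pixels), "k1" (the pictures are not rectified: a ray, as slopes to the right and down, at radius r is drawn at 1 + k1 r^2 times it, then the intrinsics apply), "pose" (4x4, takes a point from camera to world coordinates). Camera axes: x right, y up, looking along -z (the intrinsics and any distortion apply to the point x, -y, -z); pixel columns grow to the right and rows downward; lengths in m; the calibration is good to about 2 mm. A picture is of the moment at which its call begins. get_calibration takes no time and is no camera call.
- env.sign_off(): hands the job in; it is judged then, once.
The state is a dict: "time_s": time; "qpos": joint angles; "joint_velocities": joint speeds; "effort": joint torques, N m; "tool_pos": TCP position; "tool_rot": TCP orientation; "force": force on the tool from outside, world axes, zero at the start; "wrist_torque": the same for the moment, N m; "grip_width": finger opening in m; "grasp_force": force on a finger pad.
Only numpy, scipy, OpenCV 4.12 (cv2) and the standard library are available. Lean on these libraries where they do the work, as an engineer would, in place of code of your own. Each camera call takes 0.05 s, during which the arm holds its last target. There are 200 camera calls.

### The job

Lock the tube spinner's rotor: lift the flat lock key with the red head out of its grey bench stand and slide it edgewise down into the slot of the blue guide block on the spinner, all the way, until its head rests on the block. Then find the socket in the blue tray that fits the rotor's brass hex nut, trying them on the nut as needed, and seat it fully down over the nut; stand any socket that does not fit back upright in the tray, and leave everything else on the bench where it is. Finish while still gripping the fitting socket, seated on the nut: do not let go of it.

Things in the scene. Friction and masses are not known exactly. Their poses are not given: they have to be found in the camera images.
- spinner: fixed bench-top tube spinner, lid off: white housing 200 x 200 x 70 mm, on it a grey rotor disc 156 mm across, its top 83 mm above the bench; blue guide block 56 (x) x 36 (y) x 85 mm high on the -x front side. Origin: centre of the underside on the bench; z up; its place and yaw differ each time
- spare_stand: fixed grey stand 170 x 85 x 83 mm, parallel to the spinner on its +y side, with two spare rotor hubs whose nuts have the other sizes: not part of the job. Origin: centre of the underside
- nut_seat (a point): rotor axis, 87 mm above the bench: centre of the flat hub floor on which the mouth of a fully seated socket rests. A brass hex nut rises 22 mm from this floor (top edge chamfered 3 mm) with flats facing +x and -x of the point, which turns with the spinner. It is 18, 25 or 32 mm across flats, differing from run to run, and does not turn
- nut_top (a point): centre of the nut's top, 22 mm above nut_seat. Round the nut stands a collar 68 mm across, 12 mm high, with a round opening of 33.5, 41.5 or 50 mm for the 18, 25 or 32 mm nut. A too small socket stops on the nut's top, 22 mm above the floor; a too large one on the collar, 12 mm above it; only the right one reaches the floor (2 mm clearance across flats, 8 to 14 degrees of turning play)
- lock_slot (a point): centre of the mouth of the lock slot, on the flat top of the blue guide block, 85 mm above the bench and 118 mm to the -x side of the rotor axis. The slot is 33 mm long along the point's x, 9 mm wide along its y and 50 mm deep, straight down
- key_stand: fixed grey block 56 (x) x 44 (y) x 58 mm high with a slot 33 x 9 mm, 50 mm deep in its top, that holds the lock key at the start. Origin: centre of the underside; z up
- lock_key: flat steel lock key, 80 g: blade 30 mm wide (x), 6 mm thick (y), tapered in its lowest 5 mm; red head 36 (x) x 12 (y) mm, from 45 to 85 mm above the origin, to be gripped across its 12 mm. The head's underside rests on the block when the key is home, 45 mm of blade in the slot. Starts upright in the key stand. Origin: lower tip of the blade; z up to the head. Goes in either way round
- tray: fixed shallow blue tray 110 (x) x 250 (y) x 16 mm, walls and floor 4 mm; the three sockets stand in it in a row along its y, 78 mm apart, in any order. Origin: centre of the underside; z up
- socket_small: the smallest of three sockets, 140 g: steel hex tube 26 mm across flats (30 over corners), 44 mm tall, open below, hex bore 20 mm across flats, 36 mm deep; dark square shank 20 x 20 mm on top from 44 to 82 mm height, sides along x and y (grip it). Starts mouth down on the tray floor. Origin: centre of the open mouth (lowest face); z up; two bore flats face +x and -x
- socket_medium: the middle one of three sockets, 190 g: steel hex tube 33 mm across flats (38 over corners), 44 mm tall, open below, hex bore 27 mm across flats, 36 mm deep; dark square shank 20 x 20 mm on top from 44 to 82 mm height, sides along x and y (grip it). Starts mouth down on the tray floor. Origin: centre of the open mouth (lowest face); z up; two bore flats face +x and -x
- socket_large: the largest of three sockets, 250 g: steel hex tube 40 mm across flats (46 over corners), 44 mm tall, open below, hex bore 34 mm across flats, 36 mm deep; dark square shank 20 x 20 mm on top from 44 to 82 mm height, sides along x and y (grip it). Starts mouth down on the tray floor. Origin: centre of the open mouth (lowest face); z up; two bore flats face +x and -x
- tube_rack: bystander: white rack 75 x 200 x 50 mm with capped sample tubes up to 84 mm high. Origin: centre of the underside
- sanitizer: bystander: clear pump bottle with a green band, 62 mm across, 172 mm high. Origin: centre of the underside
- reagent: bystander: blue bottle, 60 mm across, 130 mm high. Origin: centre of the underside
- glove_box: bystander: white and blue glove carton 100 x 180 x 70 mm. Origin: centre of the underside
- screwdriver: bystander: screwdriver lying on the bench. Origin: at its middle
- scanner: bystander: white hand scanner lying on the bench, about 160 x 65 x 35 mm. Origin: under its head
- beaker: bystander: glass beaker, 70 mm across, 90 mm high. Origin: centre of the underside

How it is judged (in metres and radians):
On the way, in this order (a step that is already met when the one before it is completed fails the run):
1. the lock key is fully home in the spinner's slot (z of lock_key in the frame of lock_slot below -0.039 m and horizontal distance between lock_key and lock_slot below 0.006 m and angle between lock_key's own z axis and vertical below 0.12 rad), for 0.2 s.
2. a socket is seated fully down over the rotor nut (((z of socket_small in the frame of nut_seat between -0.006 and 0.006 m and horizontal distance between socket_small and nut_seat below 0.005 m and angle between socket_small's own z axis and vertical below 0.1 rad) or (z of socket_medium in the frame of nut_seat between -0.006 and 0.006 m and horizontal distance between socket_medium and nut_seat below 0.005 m and angle between socket_medium's own z axis and vertical below 0.1 rad) or (z of socket_large in the frame of nut_seat between -0.006 and 0.006 m and horizontal distance between socket_large and nut_seat below 0.005 m and angle between socket_large's own z axis and vertical below 0.1 rad))), for 0.2 s.
At the end, for the whole second after the job is handed in: Key let go and home in the slot (tip 39 mm or more below its mouth, within 6 mm, tilt under 0.12 rad); one socket on the rotor nut, mouth within 6 mm of the hub floor and 5 mm of the axis, tilt under 0.1 rad, gripped with over 2 N; the other two stand in the tray, tilt under 0.15 rad (all of step 1 and contact force between the fingers and lock_key below 0.5 N and ((z of socket_small in the frame of nut_seat between -0.006 and 0.006 m and horizontal distance between socket_small and nut_seat below 0.005 m and angle between socket_small's own z axis and vertical below 0.1 rad and contact force between the fingers and socket_small above 2 N and linear speed of socket_small below 0.03 m/s and z of socket_medium in the frame of tray between 0 and 0.012 m and x of socket_medium in the frame of tray between -0.05 and 0.05 m and y of socket_medium in the frame of tray between -0.12 and 0.12 m and angle between each of socket_medium, socket_large's own z axis and vertical below 0.15 rad and z of socket_large in the frame of tray between 0 and 0.012 m and x of socket_large in the frame of tray between -0.05 and 0.05 m and y of socket_large in the frame of tray between -0.12 and 0.12 m) or (z of socket_medium in the frame of nut_seat between -0.006 and 0.006 m and horizontal distance between socket_medium and nut_seat below 0.005 m and angle between socket_medium's own z axis and vertical below 0.1 rad and contact force between the fingers and socket_medium above 2 N and linear speed of socket_medium below 0.03 m/s and z of socket_small in the frame of tray between 0 and 0.012 m and x of socket_small in the frame of tray between -0.05 and 0.05 m and y of socket_small in the frame of tray between -0.12 and 0.12 m and angle between each of socket_small, socket_large's own z axis and vertical below 0.15 rad and z of socket_large in the frame of tray between 0 and 0.012 m and x of socket_large in the frame of tray between -0.05 and 0.05 m and y of socket_large in the frame of tray between -0.12 and 0.12 m) or (z of socket_large in the frame of nut_seat between -0.006 and 0.006 m and horizontal distance between socket_large and nut_seat below 0.005 m and angle between socket_large's own z axis and vertical below 0.1 rad and contact force between the fingers and socket_large above 2 N and linear speed of socket_large below 0.03 m/s and z of socket_small in the frame of tray between 0 and 0.012 m and x of socket_small in the frame of tray between -0.05 and 0.05 m and y of socket_small in the frame of tray between -0.12 and 0.12 m and angle between each of socket_small, socket_medium's own z axis and vertical below 0.15 rad and z of socket_medium in the frame of tray between 0 and 0.012 m and x of socket_medium in the frame of tray between -0.05 and 0.05 m and y of socket_medium in the frame of tray between -0.12 and 0.12 m))); the arm keeps its last pose, push and grip.
It fails at once if a bystander is moved by more than 30 mm (distance of any of tube_rack, sanitizer, reagent, glove_box, screwdriver, scanner, beaker from where it was at the start of the episode above 0.03 m).
It also fails if it takes over 72 s, if anything falls off the work surface, if the arm or the gripper's body presses on something with over 40 N, if the wrist force passes 120 N, or if a joint passes its speed limit or range.

## Working session

There is one attempt and no reset: what is moved stays moved. The work goes in short steps, Python scripts to look and compute and a shell command to move; the robot and the scene stay as the last step left them, time stands still between calls to the robot, and variables do not carry over. Pictures are saved under pics/ and viewed, at most 10 in all, crops included, and the job is handed in when it is done.

```bash
mkdir -p pics; ls
python3 - <<'E'
from cell import env
import cv2
for n in("side","top"):
    cv2.imwrite(f"pics/{n}0.png",env.read_camera(n)); print(n,env.get_calibration(n))
print(env.get_obs())
E
```

```text
pics
side {'fov_y': 48.16285886964163, 'cx': 277.45942469671263, 'cy': 210.13996150005124, 'k1': -0.01941007487926704, 'pose': array([[-0.67074883,  0.51012139, -0.53839778, -0.10831879],
       [-0.74160288, -0.45050776,  0.49705929,  0.56221351],
       [ 0.0110082 ,  0.73267928,  0.68048505,  0.89019768],
       [ 0.        ,  0.        ,  0.        ,  1.        ]])}
top {'fov_y': 53.96697329095541, 'cx': 290.5405273808778, 'cy': 204.2711194960378, 'k1': -0.07921636055849578, 'pose': array([[ 0.01773383,  0.99478447, -0.10044584,  0.41812607],
       [-0.99930506,  0.02092887,  0.03084458, -0.00884241],
       [ 0.03278593,  0.09982904,  0.9944643 ,  1.18608479],
       [ 0.        ,  0.        ,  0.        ,  1.        ]])}
{'time_s': 0.1, 'qpos': array([67.84306505, 18.43521865, -4.01543833, 83.16746278,  1.29606184,
       78.53947767, -3.26052844]), 'joint_velocities': array([ 0.01323472, -0.07265313, -0.07076664, -0.11330696,  0.07822529,
       -0.07409533,  0.05149405]), 'effort': array([-1.79034587e-04, -4.92569447e+01, -4.05757986e-01, -3.13399422e+01,
       -6.43609185e-02,  3.94436123e-02,  3.80152665e-05]), 'tool_pos': array([ 0.25336717, -0.5980617 ,  0.2215702 ]), 'tool_rot': array([-1.79903129e+02,  6.42278174e-03,  2.29661200e+01]), 'force': array([-0.27414852, -0.63857234,  0.20788565]), 'wrist_torque': array([0.00189369, 0.04164385, 0.08949016]), 'grasp_force': 0.0, 'grip_width': 0.08638152720317836}
```

View pics/side0.png

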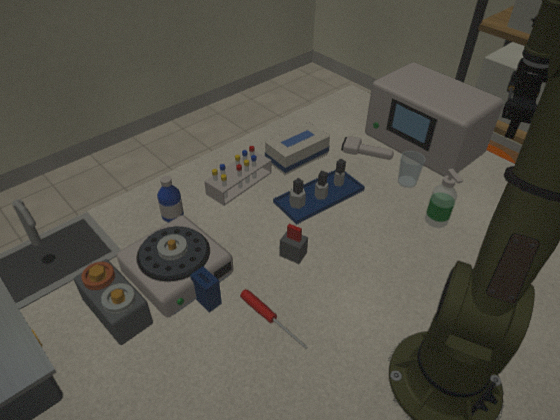

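View pics/top0.png

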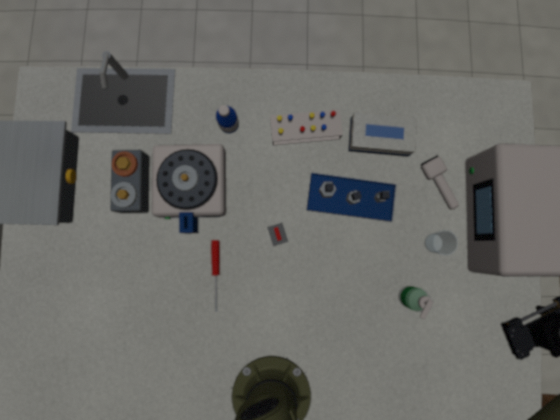

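Run:
```python
import cv2
def crop(n,x0,y0,x1,y1,s,out):
    im=cv2.imread(f"pics/{n}0.png")[y0:y1,x0:x1]
    im=cv2.resize(im,None,fx=s,fy=s,interpolation=cv2.INTER_CUBIC)
    im=cv2.convertScaleAbs(im,alpha=1.4)
    for x in range((x0+9)//10*10,x1,10):
        cv2.line(im,((x-x0)*s,0),((x-x0)*s,6),(0,255,255),1); cv2.putText(im,str(x),((x-x0)*s+1,16),0,.35,(0,255,255),1)
    for y in range((y0+9)//10*10,y1,10):
        cv2.line(im,(0,(y-y0)*s),(6,(y-y0)*s),(0,255,255),1); cv2.putText(im,str(y),(8,(y-y0)*s+4),0,.35,(0,255,255),1)
    cv2.imwrite(f"pics/{out}.png",im)
crop("top",145,138,235,238,6,"ct1")
crop("top",262,168,402,250,5,"ct2")
crop("side",115,215,240,315,6,"cs1")
crop("side",270,150,370,265,5,"cs2")
```

```text
(no output)
```

View pics/ct1.png

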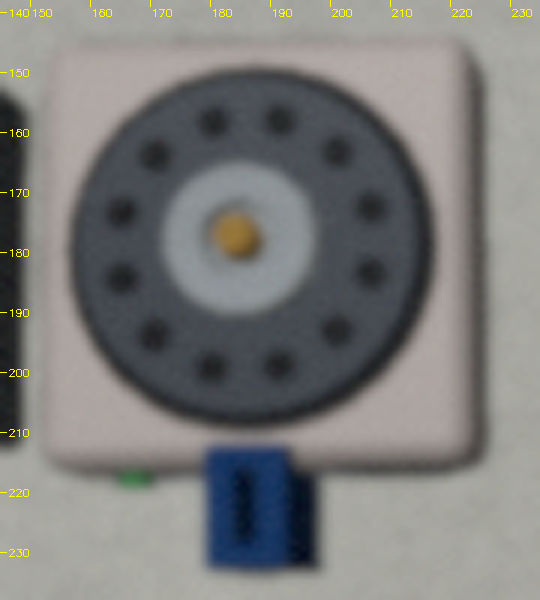

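View pics/ct2.png

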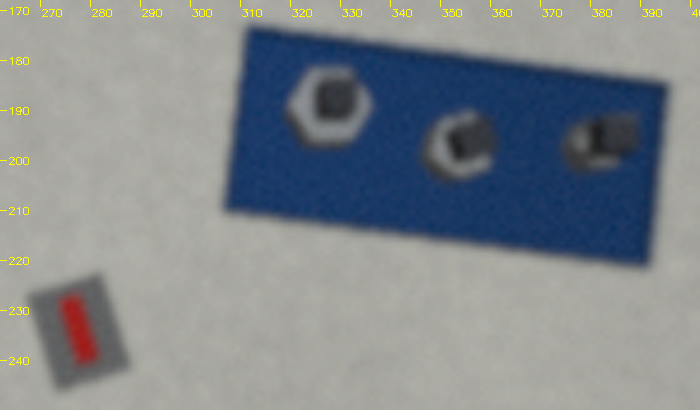

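View pics/cs1.png

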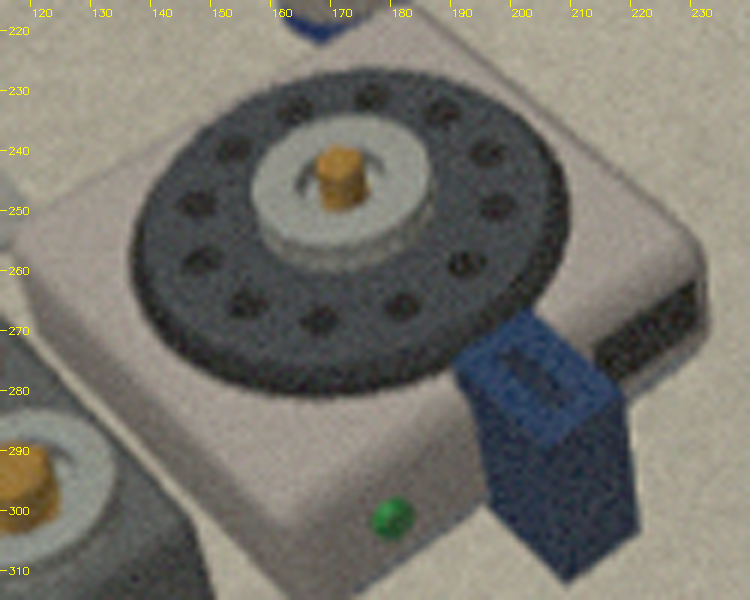

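View pics/cs2.png

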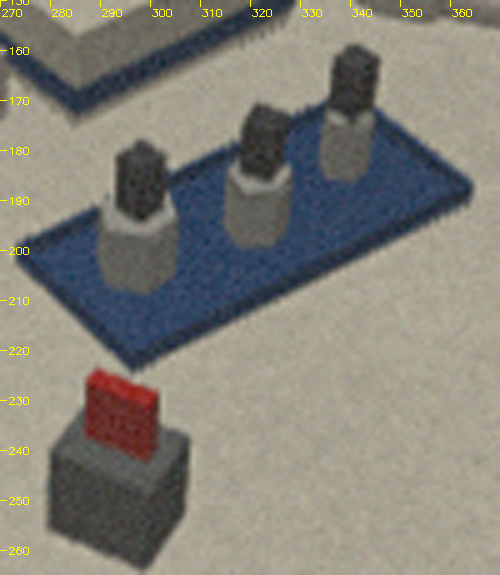

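```bash
cat > h.py <<'E'
import numpy as np
from scipy.optimize import least_squares
from cell import env
C={n:env.get_calibration(n) for n in("side","top")}
def proj(n,P):
    c=C[n];T=np.array(c["pose"]);p=(np.atleast_2d(P)-T[:3,3])@T[:3,:3]
    s=np.c_[p[:,0],-p[:,1]]/-p[:,2:3];s=s*(1+c["k1"]*(s**2).sum(1,keepdims=True))
    return s*(210/np.tan(np.radians(c["fov_y"]/2)))+[c["cx"],c["cy"]]
def crop(x0,y0,s): return lambda a:np.array([x0,y0])+(np.array(a,float)+.5)/s-.5
def W(p,L):
    c,s=np.cos(p[2]),np.sin(p[2]);L=np.atleast_2d(np.array(L,float))
    return np.c_[p[0]+c*L[:,0]-s*L[:,1],p[1]+s*L[:,0]+c*L[:,1],L[:,2]+p[3]]
def fit(obs,x0,z=False):
    "obs: list of (cam, local points, pixels, weight)"
    f=lambda p:np.concatenate([((proj(n,W(p if z else [*p,0],L)).reshape(-1,2)-px)*w).ravel() for n,L,px,w in obs])
    r=least_squares(f,list(x0)+([0] if z else []))
    return r.x,np.sqrt(np.mean(r.fun**2)),r
E
python3 - <<'E'
from h import *
t1=crop(145,138,6);t2=crop(262,168,5);s1=crop(115,215,6);s2=crop(270,150,5)
ht=[(212,121),(280,121),(337,152),(371,207),(371,273),(337,331),(279,366),(213,368),(155,336),(122,279),(122,213),(155,156)]
hs=[(372,97),(444,112),(488,152),(498,207),(465,263),(403,306),(320,320),(247,304),(201,261),(196,205),(234,149),(295,108)]
a=np.radians(np.arange(0,360,10));ring=np.c_[.056*np.cos(a),.056*np.sin(a),0*a+.083]
def show(l,p,e): print(l,np.round(np.r_[p[:2],np.degrees(p[2]),p[3:]],4),"rms",round(e,2))
def bl(x,y,z,cx=0): return [(cx+x,y,z),(cx+x,-y,z),(cx-x,-y,z),(cx-x,y,z)]
from scipy.optimize import least_squares as LS
# spinner: ring means + block + slot
tB=t1([(210,448),(291,447),(287,568),(207,568)]);sB=s1([(530,310),(627,392),(547,447),(455,363)])
LB=np.array(bl(.028,.018,.085,-.118));LS_=LB[[1,2,3,0]]
mt=t1(np.mean(ht,0));ms=s1(np.mean(hs,0))
for cams in("ts","t","s"):
  for z in(False,True):
    if z and cams!="ts":continue
    def f(p):
        q=p if z else[*p,0];r=[]
        if 't' in cams:r+=[(proj("top",W(q,ring)).mean(0)-mt)*3,(proj("top",W(q,LB))-tB),(proj("top",W(q,(-.118,0,.085)))-t1((244,507)))*1.5]
        if 's' in cams:r+=[(proj("side",W(q,ring)).mean(0)-ms)*3,(proj("side",W(q,LS_))-sB),(proj("side",W(q,(-.118,0,.085)))-s1((534,376)))*1.5]
        return np.concatenate([np.ravel(i) for i in r])
    r=LS(f,[.6,.25,0]+[0]*z);show("spinner "+cams,r.x,np.sqrt(np.mean(r.fun**2)))
    q=r.x if z else[*r.x,0]
    print("  slot",W(q,(-.118,0,.085)).round(4),"res(top ring,slot; side)",np.round(np.r_[proj("top",W(q,ring)).mean(0)-mt,proj("top",W(q,(-.118,0,.085)))[0]-t1((244,507)),proj("side",W(q,ring)).mean(0)-ms,proj("side",W(q,(-.118,0,.085)))[0]-s1((534,376))],2))
H=np.array(bl(.018,.006,.098));S=np.array(bl(.028,.022,.058))
kt=[("top",H,t2([(60,298),(80,294),(97,358),(77,364)]),1),("top",S,t2([(30,294),(102,274),(131,366),(57,390)]),1)]
ks=[("side",H,s2([(86,382),(95,369),(159,389),(152,402)]),1),("side",S[[0,2,3]],s2([(50,452),(189,437),(145,493)]),1)]
for l,o,z in(("ts",kt+ks,0),("ts z",kt+ks,1),("t",kt,0),("s",ks,0)):
    p,e,r=fit(o,[.45,0,.25],z);show("key "+l,p,e)
T=np.array(bl(.055,.125,.016))
tt=[("top",T,t2([(246,29),(667,84),(650,267),(224,210)]),1)];ts=[("side",T[[0,3,2]],s2([(17,247),(135,357),(472,185)]),1)]
for l,o,z in(("ts",tt+ts,0),("ts z",tt+ts,1),("t",tt,0),("s",ts,0)):
    p,e,r=fit(o,[.55,-.2,0],z);show("tray "+l,p,e)
    if l=="ts":tp=p
# sockets: triangulate shank tops freely
from itertools import product
for nm,a,b in(("large",(337,100),(142,152)),("med",(476,139),(267,112)),("small",(620,134),(355,55))):
    g=LS(lambda P:np.r_[proj("top",P)[0]-t2(a),proj("side",P)[0]-s2(b)],[.55,-.2,.08]).x
    d=g[:2]-tp[:2];c,s=np.cos(tp[2]),np.sin(tp[2]);print(nm,g.round(4),"in tray",np.round([c*d[0]+s*d[1],-s*d[0]+c*d[1]],4))
E
```

```text
spinner ts [0.5938 0.2422 2.5152] rms 0.65
  slot [[0.4759 0.237  0.085 ]] res(top ring,slot; side) [-0.25  0.24 -0.06 -0.08  0.21 -0.13  0.72 -0.46]
spinner ts [ 5.9460e-01  2.4210e-01  2.5437e+00 -1.9000e-03] rms 0.54
  slot [[0.4767 0.2368 0.0831]] res(top ring,slot; side) [-0.03  0.08  0.18 -0.32  0.2   0.22  0.67 -0.15]
spinner t [0.5941 0.2414 2.7568] rms 0.5
  slot [[0.4762 0.2357 0.085 ]] res(top ring,slot; side) [ 0.05  0.16  0.43 -0.16  0.45 -0.36  1.14 -0.84]
spinner s [0.5933 0.2429 2.3651] rms 0.45
  slot [[0.4754 0.238  0.085 ]] res(top ring,slot; side) [-0.52  0.43 -0.46  0.11  0.07  0.15  0.48 -0.07]
key ts [ 4.50100e-01 -8.60000e-03  1.77407e+01] rms 0.57
key ts z [ 4.50800e-01 -9.30000e-03  1.78527e+01 -3.00000e-03] rms 0.47
key t [ 4.50500e-01 -9.50000e-03  1.73224e+01] rms 0.39
key s [ 4.49100e-01 -7.00000e-03  1.88611e+01] rms 0.53
tray ts [ 0.5606 -0.2182 -6.1192] rms 0.63
tray ts z [ 5.6220e-01 -2.2020e-01 -6.2214e+00 -5.7000e-03] rms 0.38
tray t [ 0.561  -0.2194 -6.2237] rms 0.54
tray s [ 0.5591 -0.2155 -5.9072] rms 0.33
large [ 0.5769 -0.1452  0.0888] in tray [0.0085 0.0743]
med [ 0.5572 -0.2213  0.0884] in tray [-0.0031 -0.0034]
small [ 0.5626 -0.3008  0.0851] in tray [ 0.0108 -0.0819]
```

```bash
cat >> h.py <<'E'
def to(x,y,z=None,yaw=None):
    "prints tool-frame shift (before turn) and the tool-z turn"
    o=env.get_obs();p=np.array(o["tool_pos"]);r=o["tool_rot"];a=np.radians(r[2]);c,s=np.cos(a),np.sin(a)
    dx,dy=x-p[0],y-p[1];print("t",round(o["time_s"],1),"pos",p.round(4),"rot",np.round(r,2),"q7",round(o["qpos"][6],1),"F",np.round(o["force"],1),"w",round(o["grip_width"],4),"g",round(o["grasp_force"],1))
    print("shift tool x %.4f y %.4f"%(c*dx+s*dy,s*dx-c*dy),"z %.4f"%(p[2]-z) if z is not None else "","turn %.4f"%np.radians((r[2]-yaw+180)%360-180) if yaw is not None else "")
E
python3 -m jog '[[0.0374,0,0,0,0,0,0.05],[0.0374,0,0,0,0,0,0.05],[0.0374,0,0,0,0,0,0.05],[0.0374,0,0,0,0,0,0.05],[0.0374,0,0,0,0,0,0.05],[0.0374,0,0,0,0,0,0.05],[0.0374,0,0,0,0,0,0.05],[0.0374,0,0,0,0,0,0.05],[0.0374,0,0,0,0,0,0.05],[0.0374,0,0,0,0,0,0.05],[0.0374,0,0,0,0,0,0.05]]'
python3 -m jog '[[0,-0.0388,0,0,0,0,0.05],[0,-0.0388,0,0,0,0,0.05],[0,-0.0388,0,0,0,0,0.05],[0,-0.0388,0,0,0,0,0.05],[0,-0.0388,0,0,0,0,0.05],[0,-0.0388,0,0,0,0,0.05],[0,-0.0388,0,0,0,0,0.05],[0,-0.0388,0,0,0,0,0.05],[0,-0.0388,0,0,0,0,0.05],[0,-0.0388,0,0,0,0,0.05],[0,-0.0388,0,0,0,0,0.05],[0,-0.0388,0,0,0,0,0.05]]'
python3 -c "
from h import *
to(.4503,-.009,.063,17.7)"
```

```text
time_s: 1.02
tool_pos: [0.6336, -0.4371, 0.2219]
tool_rot: [-180.0, 0.0, 23.0]
force: [0.5, -1.2, 1.0]
grip_width: 0.05
grasp_force: 0.0
time_s: 2.02
tool_pos: [0.4494, -0.0078, 0.2222]
tool_rot: [180.0, 0.0, 23.0]
force: [0.0, 0.1, 0.5]
grip_width: 0.0501
grasp_force: 0.0
t 2.0 pos [ 0.4494 -0.0078  0.2222] rot [1.7999e+02 3.0000e-02 2.2950e+01] q7 -66.8 F [0.  0.1 0.5] w 0.0501 g 0.0
shift tool x 0.0004 y 0.0015 z 0.1592 turn 0.0917
```

```bash
python3 -m jog '[[0,0.001,0.035,0,0,0.0917,0.05],[0,0,0.035,0,0,0,0.05],[0,0,0.035,0,0,0,0.05],[0,0,0.03,0,0,0,0.05],[0,0,0.015,0,0,0,0.05],[0,0,0.009,0,0,0,0.05],[0,0,0,0,0,0,0.05]]'
python3 -m jog '[[0,0,0,0,0,0,0],[0,0,0,0,0,0,0],[0,0,0,0,0,0,0],[0,0,0,0,0,0,0],[0,0,0,0,0,0,0],[0,0,0,0,0,0,0]]' 12
python3 -c "
from h import *
to(.4503,-.009,.063,17.7);print(env.get_obs()['wrist_torque'])"
```

```text
time_s: 2.6
tool_pos: [0.4494, -0.0101, 0.0616]
tool_rot: [-179.9, 0.2, 17.7]
force: [-0.2, -0.2, 0.5]
grip_width: 0.0502
grasp_force: 0.0
time_s: 3.1
tool_pos: [0.4515, -0.0103, 0.0641]
tool_rot: [180.0, -0.0, 17.7]
force: [0.2, -0.2, -0.4]
grip_width: 0.0178
grasp_force: 0.0
t 3.1 pos [ 0.4515 -0.0103  0.0641] rot [ 1.7996e+02 -5.0000e-02  1.7710e+01] q7 -76.2 F [ 0.2 -0.2 -0.4] w 0.0178 g 0.0
shift tool x -0.0007 y -0.0016 z 0.0011 turn 0.0001
[ 0.05627069 -0.03571264 -0.05193728]
```

```bash
python3 -m jog '[[0,0,0,0,0,0,0],[0,0,0,0,0,0,0],[0,0,0,0,0,0,0],[0,0,0,0,0,0,0]]' 12
python3 -c "
from h import *
to(.4503,-.009,.063,17.7);print(env.get_obs()['wrist_torque'])"
```

```text
time_s: 3.43
tool_pos: [0.4512, -0.01, 0.0638]
tool_rot: [180.0, -0.0, 17.7]
force: [-0.3, 1.5, 4.2]
grip_width: 0.0119
grasp_force: 12.0
t 3.4 pos [ 0.4512 -0.01    0.0638] rot [ 1.800e+02 -1.000e-02  1.772e+01] q7 -76.2 F [-0.3  1.5  4.2] w 0.0119 g 12.0
shift tool x -0.0006 y -0.0013 z 0.0008 turn 0.0004
[ 0.25998399  0.22912431 -0.01456874]
```

```bash
python3 -m jog '[[0,0,0,0,0,0,0],[0,0,-0.01,0,0,0,0],[0,0,-0.02,0,0,0,0],[0,0,-0.03,0,0,0,0],[0,0,-0.03,0,0,0,0],[0,0,-0.03,0,0,0,0],[0,0,0,0,0,0.0885,0],[0,0,0,0,0,0.0885,0],[0,0,0,0,0,0.0885,0],[0,0,0,0,0,0,0]]' 35
python3 -c "
from h import *
to(.4765,.2365,.17,2.5)"
```

```text
time_s: 4.27
tool_pos: [0.4509, -0.0105, 0.1839]
tool_rot: [180.0, -0.0, 2.4]
force: [-0.5, 0.4, -1.0]
grip_width: 0.0119
grasp_force: 35.0
t 4.3 pos [ 0.4509 -0.0105  0.1839] rot [ 1.7997e+02 -1.0000e-02  2.3600e+00] q7 -87.7 F [-0.5  0.4 -1. ] w 0.0119 g 35.0
shift tool x 0.0357 y -0.2457 z 0.0139 turn -0.0024
```

```bash
python3 -m jog '[[0.0045,-0.0307,0,0,0,0,0],[0.0045,-0.0307,0,0,0,0,0],[0.0045,-0.0307,0,0,0,0,0],[0.0045,-0.0307,0,0,0,0,0],[0.0045,-0.0307,0,0,0,0,0],[0.0045,-0.0307,0,0,0,0,0],[0.0045,-0.0307,0,0,0,0,0],[0.0042,-0.0308,0.014,0,0,0,0],[0,0,0.01,0,0,0,0],[0,0,0.012,0,0,0,0],[0,0,0,0,0,0,0]]'
python3 -c "
from h import *
to(.4765,.2365,.137,2.5)
import cv2
im=env.read_camera('side');c=im[210:310,150:250];cv2.imwrite('pics/k1.png',cv2.convertScaleAbs(cv2.resize(c,None,fx=6,fy=6,interpolation=cv2.INTER_CUBIC),alpha=1.4))
o=env.get_obs();p=o['tool_pos'];T=[p[0]-.0006,p[1],p[2]-.0508]
L=np.array([(.015,.003,0),(-.015,.003,0),(-.015,-.003,0)])
print((proj('side',W([T[0],T[1],np.radians(2.5),T[2]],L))-[150,210])*6+2.5,(proj('side',W([.4762,.2366,np.radians(2.5),0],np.array([(.0165,0,.085),(-.0165,0,.085),(-.028,.018,.085)])))-[150,210])*6+2.5)
"
```

```text
time_s: 5.18
tool_pos: [0.4744, 0.235, 0.1445]
tool_rot: [179.9, 0.3, 2.6]
force: [-0.8, -0.2, -1.5]
grip_width: 0.0117
grasp_force: 35.0
t 5.2 pos [0.4744 0.235  0.1445] rot [179.86   0.3    2.58] q7 -122.7 F [-0.8 -0.2 -1.5] w 0.0117 g 35.0
shift tool x 0.0022 y -0.0014 z 0.0075 turn 0.0014
[[301.03810726 366.20158073]
 [352.73187795 412.841776  ]
 [365.8826242  403.70480051]] [[300.85743212 376.90888854]
 [357.29832134 428.01160147]
 [337.77380506 474.23127397]]
```

View pics/k1.png

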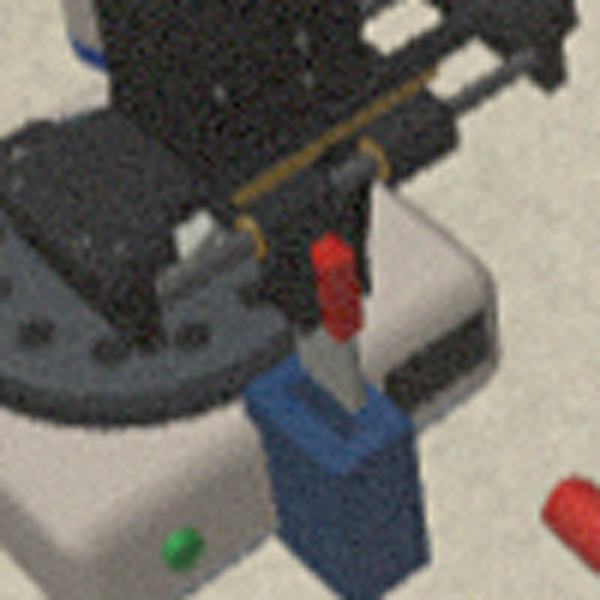

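```bash
python3 -m jog '[[0,0,0,0,0,0,0],[0,0,0,0,0,0,0],[0,0,0,0,0,0,0]]'
python3 -c "
from h import *
to(.4765,.2365,.137,2.5)"
```

```text
time_s: 5.48
tool_pos: [0.4768, 0.236, 0.1483]
tool_rot: [180.0, -0.1, 2.4]
force: [0.9, -0.1, -0.9]
grip_width: 0.0115
grasp_force: 35.0
t 5.5 pos [0.4768 0.236  0.1483] rot [ 1.7999e+02 -8.0000e-02  2.4200e+00] q7 -122.8 F [ 0.9 -0.1 -0.9] w 0.0115 g 35.0
shift tool x -0.0003 y -0.0005 z 0.0113 turn -0.0014
```

```bash
python3 -m jog '[[0,-0.0003,0.008,0,0,0,0],[0,0,0.004,0,0,0,0],[0,0,0.004,0,0,0,0],[0,0,0.003,0,0,0,0],[0,0,0,0,0,0,0],[0,0,0,0,0,0,0]]'
python3 -c "
from h import *
to(.4765,.2365,.0908,2.5);print(env.get_obs()['wrist_torque'])"
```

```text
time_s: 5.98
tool_pos: [0.476, 0.237, 0.1283]
tool_rot: [180.0, 0.0, 2.5]
force: [1.1, 0.1, -2.2]
grip_width: 0.0116
grasp_force: 35.0
t 6.0 pos [0.476  0.237  0.1283] rot [1.7999e+02 3.0000e-02 2.5000e+00] q7 -123.6 F [ 1.1  0.1 -2.2] w 0.0116 g 35.0
shift tool x 0.0005 y 0.0005 z 0.0375 turn 0.0001
[0.05981694 0.00797273 0.00136499]
```

```bash
python3 -m jog '[[0,0,0.006,0,0,0,0],[0,0,0.006,0,0,0,0],[0,0,0.006,0,0,0,0],[0,0,0.006,0,0,0,0],[0,0,0.005,0,0,0,0],[0,0,0.004,0,0,0,0],[0,0,0.002,0,0,0,0],[0,0,0,0,0,0,0],[0,0,0,0,0,0,0]]'
python3 -c "
from h import *
to(.4765,.2365,.0908,2.5);print(env.get_obs()['wrist_torque'])"
```

```text
time_s: 6.73
tool_pos: [0.4759, 0.2371, 0.0934]
tool_rot: [180.0, 0.0, 2.5]
force: [0.3, -0.5, -0.9]
grip_width: 0.0115
grasp_force: 35.0
t 6.7 pos [0.4759 0.2371 0.0934] rot [1.7999e+02 2.0000e-02 2.5000e+00] q7 -125.2 F [ 0.3 -0.5 -0.9] w 0.0115 g 35.0
shift tool x 0.0006 y 0.0006 z 0.0026 turn 0.0000
[ 0.03731185 -0.07321482 -0.04886095]
```

```bash
python3 -m jog '[[0,0,0.002,0,0,0,0],[0,0,0.001,0,0,0,0],[0,0,0.001,0,0,0,0],[0,0,0,0,0,0,0],[0,0,0,0,0,0,0]]'
python3 -c "
from h import *
to(.4765,.2365,.0908,2.5)"
```

```text
time_s: 7.15
tool_pos: [0.476, 0.2372, 0.0908]
tool_rot: [180.0, -0.0, 2.5]
force: [-3.0, -1.1, 8.1]
grip_width: 0.0117
grasp_force: 35.0
t 7.2 pos [0.476  0.2372 0.0908] rot [ 1.7995e+02 -1.0000e-02  2.5100e+00] q7 -125.4 F [-3.  -1.1  8.1] w 0.0117 g 35.0
shift tool x 0.0005 y 0.0007 z 0.0000 turn 0.0001
```

```bash
python3 -m jog '[[0,0,0,0,0,0,0.04],[0,0,0,0,0,0,0.04],[0,0,0,0,0,0,0.04],[0,0,0,0,0,0,0.04],[0,0,-0.02,0,0,0,0.04],[0,0,-0.03,0,0,0,0.05],[0,0,-0.03,0,0,0,0.05],[0,0,-0.03,0,0,0,0.05],[0,0,0,0,0,0,0.05]]' 10
python3 - <<'E'
from h import *
import cv2
to(.563,-.30,.2,2.5)
B=(-.028,.028)
def mask(n,p,x0,y0,w,h,s=8):
    L=[(a,b,z) for a in(-.01,.01) for b in(-.01,.01) for z in(.048,.086)]
    q=(proj(n,W([*p,0],L))-[x0,y0]+.5)*s-.5
    m=np.zeros((h*s,w*s),np.uint8);cv2.fillConvexPoly(m,np.round(cv2.convexHull(q.astype(np.float32))*16).astype(np.int32),255,shift=4)
    return cv2.GaussianBlur(cv2.resize(m,(w,h),interpolation=cv2.INTER_AREA)/255.,(0,0),.7)
for nm,xy in(("large",(.577,-.145)),("med",(.557,-.221)),("small",(.5626,-.3008))):
    D=[]
    for n in("top","side"):
        c=proj(n,[(*xy,.06)])[0].round().astype(int);x0,y0=c-11
        im=cv2.imread(f"pics/{n}0.png")[y0:y0+22,x0:x0+22].astype(float).max(2)
        v=np.sort(im.ravel());d=np.clip((75-im)/(75-v[10]),0,1);D.append((n,x0,y0,d));
    print(nm,"levels",v[[10,60,120,240]])
    def cost(p): return sum(((mask(n,p,x0,y0,22,22)-d)**2).sum() for n,x0,y0,d in D)
    from scipy.optimize import minimize
    R=sorted([minimize(cost,[*xy,np.radians(a)],method="Nelder-Mead",options=dict(initial_simplex=[[*xy,np.radians(a)],[xy[0]+.004,xy[1],np.radians(a)],[xy[0],xy[1]+.004,np.radians(a)],[*xy,np.radians(a+12)]])) for a in range(0,90,15)],key=lambda r:r.fun)
    for r in R[:4]:print("  ",r.x[:2].round(4),round(np.degrees(r.x[2])%90,1),round(r.fun,2))
E
```

```text
time_s: 7.9
tool_pos: [0.479, 0.2391, 0.2055]
tool_rot: [-179.8, -0.5, 2.5]
force: [0.9, -0.1, 1.0]
grip_width: 0.0492
grasp_force: 0.0
t 7.9 pos [0.479  0.2391 0.2055] rot [-179.84   -0.55    2.51] q7 -121.1 F [ 0.9 -0.1  1. ] w 0.0492 g 0.0
shift tool x 0.0603 y 0.5422 z 0.0055 turn 0.0001
large levels [33. 42. 51. 70.]
   [ 0.5792 -0.1461] 60.6 50.05
   [ 0.5789 -0.1464] 60.9 50.22
   [ 0.5789 -0.146 ] 61.0 50.23
   [ 0.579  -0.1469] 24.2 50.55
med levels [34. 42. 51. 67.]
   [ 0.5588 -0.2231] 27.5 55.1
   [ 0.5589 -0.2228] 25.9 55.17
   [ 0.5587 -0.223 ] 25.5 55.19
   [ 0.5588 -0.2227] 26.1 55.21
small levels [34. 43. 53. 75.]
   [ 0.5615 -0.2988] 15.1 60.83
   [ 0.561  -0.2985] 17.5 60.88
   [ 0.5611 -0.2986] 19.2 60.95
   [ 0.5615 -0.2987] 18.1 60.98
```

Run:
```python
from h import *
import cv2
V=[]
for n in("top","side"):
    c=proj(n,[(.5615,-.2988,.05)])[0].round().astype(int);x0,y0=c-14;print(n,x0,y0)
    V.append(cv2.convertScaleAbs(cv2.resize(cv2.imread(f"pics/{n}0.png")[y0:y0+28,x0:x0+28],None,fx=14,fy=14,interpolation=cv2.INTER_CUBIC),alpha=2))
cv2.imwrite("pics/s.png",np.hstack(V))
```

```text
top 367 182
side 326 157
```

View pics/s.png

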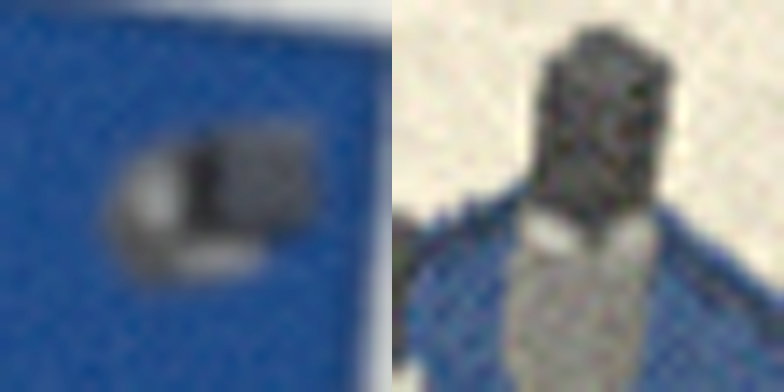

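```bash
python3 -m jog '[[0.0043,0.0387,0,0,0,0,0.05],[0.0043,0.0387,0,0,0,0,0.05],[0.0043,0.0387,0,0,0,0,0.05],[0.0043,0.0387,0,0,0,0,0.05],[0.0043,0.0387,0,0,0,0,0.05],[0.0043,0.0387,0,0,0,0,0.05],[0.0043,0.0387,0,0,0,0,0.05],[0.0043,0.0387,0,0,0,0,0.05],[0.0043,0.0387,0,0,0,0,0.05],[0.0043,0.0387,0,0,0,0,0.05],[0.0043,0.0387,0,0,0,0,0.05],[0.0043,0.0387,0,0,0,0,0.05]]'
python3 -m jog '[[0.0043,0.0387,0,0,0,0,0.05],[0.0043,0.0387,0,0,0,-0.04,0.05],[0,0,0,0,0,0,0.05],[0,0,0,0,0,0,0.05],[0,0,0,0,0,0,0.05],[0,0,0,0,0,0,0.05]]'
python3 - <<'E'
from h import *
import cv2
to(.562,-.30,.052,5)
im=env.read_camera('top');cv2.imwrite('pics/t2.png',im);cv2.imwrite('pics/s2.png',env.read_camera('side'))
E
```

```text
time_s: 8.9
tool_pos: [0.5477, -0.2265, 0.1989]
tool_rot: [180.0, 0.0, 2.5]
force: [1.8, 0.0, 0.4]
grip_width: 0.0502
grasp_force: 0.0
time_s: 9.4
tool_pos: [0.5602, -0.2994, 0.1993]
tool_rot: [-179.9, 0.0, 4.9]
force: [0.2, 1.0, -0.3]
grip_width: 0.0502
grasp_force: 0.0
t 9.4 pos [ 0.5602 -0.2994  0.1993] rot [-1.7994e+02  1.0000e-02  4.9300e+00] q7 -63.8 F [ 0.2  1.  -0.3] w 0.0502 g 0.0
shift tool x 0.0017 y 0.0007 z 0.1473 turn -0.0013
```

```bash
python3 -m jog '[[0.0017,0.0007,0.03,0,0,0,0.05],[0,0,0.035,0,0,0,0.05],[0,0,0.035,0,0,0,0.05],[0,0,0.025,0,0,0,0.05],[0,0,0.012,0,0,0,0.05],[0,0,0.009,0,0,0,0.05],[0,0,0,0,0,0,0.05],[0,0,0,0,0,0,0.05]]'
python3 -m jog '[[0,0,0,0,0,0,0],[0,0,0,0,0,0,0],[0,0,0,0,0,0,0],[0,0,0,0,0,0,0],[0,0,0,0,0,0,0],[0,0,0,0,0,0,0],[0,0,0,0,0,0,0],[0,0,0,0,0,0,0]]' 6
python3 -c "
from h import *
to(.562,-.30,.052,5)"
```

```text
time_s: 10.17
tool_pos: [0.5625, -0.3022, 0.0549]
tool_rot: [179.9, -0.1, 4.8]
force: [0.2, 0.6, 0.7]
grip_width: 0.0497
grasp_force: 0.0
time_s: 10.83
tool_pos: [0.5618, -0.3022, 0.0538]
tool_rot: [180.0, -0.0, 4.8]
force: [0.3, 0.8, 2.0]
grip_width: 0.0198
grasp_force: 6.0
t 10.8 pos [ 0.5618 -0.3022  0.0538] rot [ 1.7999e+02 -2.0000e-02  4.7900e+00] q7 -65.7 F [0.3 0.8 2. ] w 0.0198 g 6.0
shift tool x 0.0004 y -0.0021 z 0.0018 turn -0.0036
```

Width 20 mm: the shank is gripped and squared up. Now I re-grip a quarter turn round to centre the other axis.

```bash
python3 -m jog '[[0,0,0,0,0,0,0.06],[0,0,0,0,0,0,0.06],[0,0,0,0,0,0,0.06],[0,0,-0.02,0,0,0,0.06],[0,0,-0.02,0,0,-0.12,0.06],[0,0,0,0,0,-0.12,0.06],[0,0,0,0,0,-0.12,0.06],[0,0,0,0,0,-0.12,0.06],[0,0,0,0,0,-0.12,0.06],[0,0,0,0,0,-0.12,0.06],[0,0,0,0,0,-0.12,0.06],[0,0,0,0,0,-0.12,0.06]]'
python3 -m jog '[[0,0,0,0,0,-0.12,0.06],[0,0,0,0,0,-0.12,0.06],[0,0,0,0,0,-0.12,0.06],[0,0,0.01,0,0,-0.12,0.06],[0,0,0.01,0,0,-0.12,0.06],[0,0,0.012,0,0,-0.011,0.06],[0,0,0.009,0,0,0,0.06],[0,0,0,0,0,0,0.06],[0,0,0,0,0,0,0],[0,0,0,0,0,0,0],[0,0,0,0,0,0,0],[0,0,0,0,0,0,0]]'
python3 -m jog '[[0,0,0,0,0,0,0],[0,0,0,0,0,0,0],[0,0,0,0,0,0,0],[0,0,0,0,0,0,0],[0,0,0,0,0,0,0],[0,0,0,0,0,0,0]]' 6
python3 -c "
from h import *
to(.5618,-.3022,.052,94.8)"
```

```text
time_s: 11.83
tool_pos: [0.5614, -0.3022, 0.0934]
tool_rot: [-180.0, 0.0, 60.1]
force: [-0.3, -0.0, -0.0]
grip_width: 0.0597
grasp_force: 0.0
time_s: 12.83
tool_pos: [0.5621, -0.3023, 0.0533]
tool_rot: [179.9, 0.1, 94.8]
force: [-0.8, 0.2, -0.5]
grip_width: 0.0407
grasp_force: 0.0
time_s: 13.33
tool_pos: [0.5617, -0.3022, 0.0528]
tool_rot: [180.0, 0.0, 94.8]
force: [-0.7, 0.6, 1.7]
grip_width: 0.0198
grasp_force: 6.0
t 13.3 pos [ 0.5617 -0.3022  0.0528] rot [1.7998e+02 2.0000e-02 9.4800e+01] q7 18.6 F [-0.7  0.6  1.7] w 0.0198 g 6.0
shift tool x -0.0000 y 0.0001 z 0.0008 turn -0.0000
```

```bash
python3 -m jog '[[0,0,0,0,0,0,0],[0,0,0,0,0,0,0],[0,0,-0.015,0,0,0,0],[0,0,-0.03,0,0,0,0],[0,0,-0.035,0,0,0,0],[0,0,-0.035,0,0,0,0],[0,0,-0.025,0,0,0,0],[0,0,0,0,0,0,0]]' 40
python3 -m jog '[[0.0386,0.0056,0,0,0,0,0],[0.0386,0.0056,0,0,0,0,0],[0.0386,0.0056,0,0,0,0,0],[0.0386,0.0056,0,0,0,0,0],[0.0386,0.0056,0,0,0,0,0],[0.0386,0.0056,0,0,0,0,0],[0.0386,0.0056,0,0,0,0,0],[0.0386,0.0056,0,0,0,0,0],[0.0386,0.0056,0,0,0,0,0],[0.0386,0.0056,0,0,0,0,0],[0.0386,0.0056,0,0,0,0,0],[0.0386,0.0056,0,0,0,0,0]]'
python3 -m jog '[[0.0386,0.0056,0,0,0,0,0],[0.0386,0.0056,0,0,0,0.04,0],[0,0,0,0,0,0,0],[0,0,0,0,0,0,0],[0,0,0,0,0,0,0],[0,0,0,0,0,0,0]]'
python3 - <<'E'
from h import *
import cv2
to(.594,.2425,.162,92.5)
V=[]
p=env.get_obs()["tool_pos"]
for n,c in(("side",(172,248)),("top",(185,190))):
    x0,y0=np.array(c)-28;im=env.read_camera(n)[y0:y0+56,x0:x0+56]
    V.append(cv2.convertScaleAbs(cv2.resize(im,None,fx=7,fy=7,interpolation=cv2.INTER_CUBIC),alpha=1.5))
    for l,q in(("mouth",(p[0],p[1],p[2]-.0488)),("nuttop",(.594,.2425,.109)),("slot",(.4762,.237,.085))):print(n,l,((proj(n,[q])[0]-[x0,y0]+.5)*7).round())
cv2.imwrite("pics/n.png",np.hstack(V))
E
```

```text
time_s: 14.0
tool_pos: [0.5646, -0.3031, 0.1989]
tool_rot: [179.5, 0.3, 94.8]
force: [0.8, -0.6, -0.7]
grip_width: 0.0194
grasp_force: 40.0
time_s: 15.0
tool_pos: [0.589, 0.1665, 0.1913]
tool_rot: [-179.9, 0.0, 94.8]
force: [1.1, -0.4, -1.1]
grip_width: 0.0196
grasp_force: 40.0
time_s: 15.5
tool_pos: [0.5947, 0.2408, 0.1916]
tool_rot: [-179.9, 0.1, 92.4]
force: [0.3, -0.1, -1.1]
grip_width: 0.0198
grasp_force: 40.0
t 15.5 pos [0.5947 0.2408 0.1916] rot [-1.7994e+02  1.0000e-01  9.2390e+01] q7 -35.0 F [ 0.3 -0.1 -1.1] w 0.0198 g 40.0
shift tool x 0.0018 y -0.0007 z 0.0296 turn -0.0020
side mouth [180.  73.]
side nuttop [192. 150.]
side slot [425. 401.]
top mouth [170.  89.]
top nuttop [186. 106.]
top slot [201. 423.]
```

View pics/n.png

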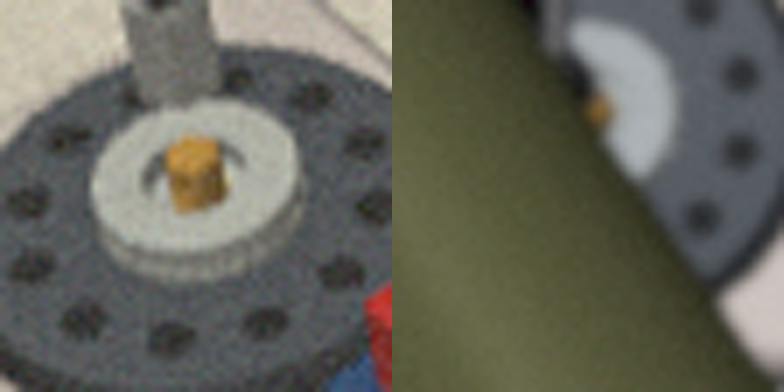

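```bash
python3 -m jog '[[0,0,0.012,0,0,0,0],[0,0,0.01,0,0,0,0],[0,0,0,0,0,0,0],[0,0,0,0,0,0,0],[0,0,0,0,0,0,0]]'
python3 - <<'E'
from h import *
import cv2
to(.594,.2425,.162,92.5)
p=env.get_obs()["tool_pos"]
x0,y0=144,215;im=env.read_camera("side")[y0:y0+56,x0:x0+56]
for l,q in(("mouth",(p[0],p[1],p[2]-.0488)),("hextop",(p[0],p[1],p[2]-.0048)),("nuttop",(.594,.2425,.109))):print(l,((proj("side",[q])[0]-[x0,y0]+.5)*10).round())
cv2.imwrite("pics/n2.png",cv2.convertScaleAbs(cv2.resize(im,None,fx=10,fy=10,interpolation=cv2.INTER_CUBIC),alpha=1.5))
E
```

```text
time_s: 16.02
tool_pos: [0.5944, 0.2428, 0.1702]
tool_rot: [-180.0, 0.0, 92.5]
force: [-0.1, -0.0, -1.2]
grip_width: 0.0199
grasp_force: 40.0
t 16.0 pos [0.5944 0.2428 0.1702] rot [-1.7997e+02  1.0000e-02  9.2500e+01] q7 -35.5 F [-0.1 -0.  -1.2] w 0.0199 g 40.0
shift tool x -0.0002 y -0.0004 z 0.0082 turn -0.0000
mouth [264. 226.]
hextop [235.  87.]
nuttop [274. 264.]
```

View pics/n2.png

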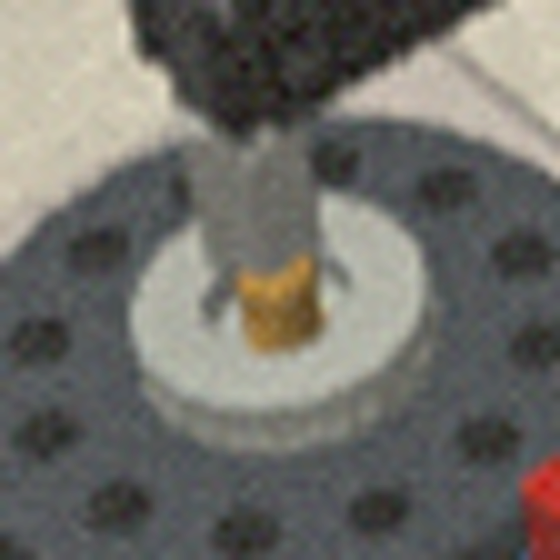

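```bash
python3 -m jog '[[-0.0005,-0.0005,0.006,0,0,0,0],[0,0,0.004,0,0,0,0],[0,0,0.003,0,0,0,0],[0,0,0.003,0,0,0,0],[0,0,0,0,0,0,0],[0,0,0,0,0,0,0]]'
python3 -c "
from h import *
to(.594,.2425,.136,92.5);print(env.get_obs()['wrist_torque'])"
```

```text
time_s: 16.57
tool_pos: [0.594, 0.2423, 0.1543]
tool_rot: [-180.0, 0.0, 92.5]
force: [0.3, -0.7, -2.4]
grip_width: 0.0199
grasp_force: 40.0
t 16.6 pos [0.594  0.2423 0.1543] rot [-1.7999e+02  1.0000e-02  9.2510e+01] q7 -35.8 F [ 0.3 -0.7 -2.4] w 0.0199 g 40.0
shift tool x 0.0002 y -0.0000 z 0.0183 turn 0.0001
[-0.11933725 -0.18013405  0.0092227 ]
```

Below the nut's top (0.158) with no contact force; continuing.

```bash
python3 -m jog '[[0,0,0.003,0,0,0,0],[0,0,0.003,0,0,0,0],[0,0,0.003,0,0,0,0],[0,0,0.003,0,0,0,0],[0,0,0.003,0,0,0,0],[0,0,0.002,0,0,0,0],[0,0,0.001,0,0,0,0],[0,0,0,0,0,0,0],[0,0,0,0,0,0,0]]'
python3 -c "
from h import *
to(.594,.2425,.136,92.5);print(env.get_obs()['wrist_torque'])"
```

```text
time_s: 17.32
tool_pos: [0.594, 0.2423, 0.1363]
tool_rot: [-180.0, 0.0, 92.5]
force: [1.9, 0.4, -2.2]
grip_width: 0.0194
grasp_force: 40.0
t 17.3 pos [0.594  0.2423 0.1363] rot [-1.7999e+02  1.0000e-02  9.2500e+01] q7 -36.3 F [ 1.9  0.4 -2.2] w 0.0194 g 40.0
shift tool x 0.0002 y -0.0000 z 0.0003 turn 0.0001
[-0.1238955  -0.41369884  0.00798038]
```

```bash
python3 -m jog '[[0,0,0.0008,0,0,0,0],[0,0,0.0007,0,0,0,0],[0,0,0,0,0,0,0],[0,0,0,0,0,0,0],[0,0,0,0,0,0,0],[0,0,0,0,0,0,0]]'
python3 - <<'E'
from h import *
import cv2
to(.594,.2425,.136,92.5)
# key check: red pixels against the model of a home key head
im=env.read_camera("side").astype(int);m=(im[...,2]>90)&(im[...,1]<60)&(im[...,0]<70);m[:, :150]=0;m[285:]=0
ys,xs=np.nonzero(m[:, :240]);print("red",xs.min(),xs.max(),ys.min(),ys.max())
L=[(a,b,z) for a in(-.018,.018) for b in(-.006,.006) for z in(.085,.125)]
q=proj("side",W([.476,.237,np.radians(2.5),0],L));print("model",q.min(0).round(1),q.max(0).round(1))
E
```

```text
time_s: 17.82
tool_pos: [0.5941, 0.2424, 0.1358]
tool_rot: [180.0, 0.0, 92.5]
force: [-1.1, -1.9, 6.2]
grip_width: 0.0199
grasp_force: 40.0
t 17.8 pos [0.5941 0.2424 0.1358] rot [1.7997e+02 2.0000e-02 9.2500e+01] q7 -36.3 F [-1.1 -1.9  6.2] w 0.0199 g 40.0
shift tool x 0.0002 y -0.0001 z -0.0002 turn 0.0000
red 196 239 165 278
model [195.  258.7] [211.6 283. ]
```

```bash
python3 -c "
from cell import env
print(env.sign_off())"
```

```text
the job is handed in; nothing more can be done
None
```

I handed the job in at about 18 s. The lock key is home in the spinner's slot and released. The small socket, which fits the 18 mm nut, is seated on the hub floor and still gripped at 40 N. The other two sockets were never touched, and the sign-off returned no verdict.

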